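# Lock the tube carousel onto its drive spindle

## Robot

A 7-joint arm with a two-finger parallel gripper is mounted at the origin on the work surface. World frame = base frame: x ahead of the robot, y to its left, z up, the work surface at z = 0. Lengths are in m, angles in rad, forces in N, time in s.
With the tool pointing down it reaches from about 0.425 to 0.925 m from the base axis. Payload 6.8 kg.
Tool frame: the origin (TCP) lies between the finger pads; the fingertips stand r.tip_reach ahead of it and the grasp point (between the pads) lies 11 mm behind it (r.tip_reach is the distance from the TCP to the fingertips, in m); z points along the fingers, y is the direction in which the jaws open and shut (so a half turn about z gives the same grasp; the last joint's range is limited). The gripper opens to 85 mm and grips with 20 to 120 N. Pads are 22 mm wide; open, the fingers measure 114 mm over their backs; the gripper's body (76 mm by 85 mm) begins 54 mm behind the grasp point. The pads swing forward as they close: fully open they stand 13 mm farther back than shut.
Start: joints at [-1.213, 0.477, 0.022, 1.555, -0.011, 1.109, -0.083], TCP at [0.303, 0.603, 0.239] pointing down, gripper open.
Joint ranges: [-2.96, 2.96], [-0.34, 2.1], [-1.41, 1.46], [0.24, 2.44], [-1.37, 4.51], [0.17, 1.92], [-2.96, 2.96]. Speed limits (rad/s): [2.39, 2.39, 3.14, 3.14, 3.14, 3.14, 3.14].

## Interface

Orientations are given as a rotation vector (axis times angle).
In Python, from bench import r, eyes, spotter gives the robot as it stands.
- The arm moves only by the tool carry_out, never from a script. Its argument "series" is text: rows parted by semicolons, each of 5 numbers parted by spaces: the shift along the tool's x, y, z in cm, then the turn about the tool's z in rad, then the opening, from 0 (shut) to 1 (fully open). In form: x y z yaw gripper; .... A call has 1 to 8 rows; each row shifts and turns the commanded pose from where the row before left it, along the tool's axes as they then stand; what a row does not reach is not made up. A row lasts 1/8 s, in which the tool goes at most 62.5 mm and 10.7 degrees, less where a joint would pass 70% of its speed; a pose out of reach is approached as far as the arm can. A call with a gripper value outside its range is refused whole. The fingers move at their own pace and stop on an object; "grip_force" is the grip in N (left out, the last holds). Time passes only in rows, so rows that do not move let the fingers close. It gives the time, the measured TCP pose, the force and the opening at its end, in the units of the state.
- r.get_obs(): the state, without advancing time (a new reading comes with each control period).
- eyes.grab_frame(name): name is "scene" or "top" or "wrist"; returns a dict with "color" (480x640x3 uint8, blue, green, red), "intrinsics" (3x3 intrinsics, pixels), "R" (3x3) and "t" (3): a world point X has camera coordinates R X + t; the wrist camera has in their place "T_tool_cam" (4x4, takes a point from camera to tool coordinates, whose origin is the TCP and whose axes are the flange's). Camera axes: x right, y down, z forward; pixel columns grow to the right and rows downward; lengths in m; the calibration is good to about 2 mm. A picture is of the moment at which its call begins: read the wrist's pose just before it. There is no depth.
- r.hand_in(): hands the job in, once; it reports no verdict.
Trained networks look in a picture, given as the dict that the camera call returned (one of the last four; its "shot" number tells which), for a name from the list of things; names that differ only in an ending like _2 or _b are one class to them, and where a whole thing is asked for, a point or a joint stands for the part that bears it (a point fixed in the world has none). Each returns a list of dicts, best first, with "confidence" (0 to 1); they miss things now and then, are a little off and sometimes report something else, mostly with a low value. They report only what shows in the picture. A call takes as long as a camera call.
- spotter.search_frame(picture, query): "uv" ([column, row] in pixels, amid what is visible of it).
- spotter.trace(picture, query): "pixels" (480x640 bool, what is visible of it) and "uv" ([column, row] in pixels, amid what is visible of it).
- spotter.mark_of(picture, query): "uv" ([column, row] in pixels: a listed point, or the origin of a listed thing).
The state is a dict: "clock": time; "joints": joint angles; "qvel": joint speeds; "tau": joint torques, N m; "tcp_pos": TCP position; "orientation": TCP orientation; "contact_force": force on the tool from outside, world axes, zero at the start; "moment": the same for the moment, N m; "grip_width": finger opening in m.
Only numpy, scipy, OpenCV 4.12 (cv2) and the standard library are available. Lean on these libraries where they do the work, as an engineer would, in place of code of your own. Each camera call takes 0.05 s, during which the arm holds its last target.

## Task

Fit the tube carousel onto the drive unit: lower it squarely over the tall rod, feel for the angle at which the rod's cross pin slips through the slot in the hub, press it down gently against the sprung seat, and turn it either way, out of line with the pin, so that it stays locked level under the pin when you let go. Never force it (keep the forces between carousel and drive unit below 45 N), and leave the other things on the bench where they are.

Things in the scene. Friction and masses are not known exactly. Their poses are not given: they have to be found in the camera images.
- hub (a point): Tube carousel, loose, grey, about 0.35 kg: disc 140 mm across, 8 mm thick, with ten dark tube wells, and on its middle a round hub 44 mm across to be gripped by its sides. It stands upright on the bench, disc down; 45 mm from disc underside to hub top. This point: on the hub's axis, 22.5 mm above the underside; z up, x along the hub's slot.
- hub_top (a point): Centre of the hub's top face, 22.5 mm above the hub point, same axes. A bore 18 mm across and a slot 7 mm wide, 35 mm long (through the axis, along x, both ways alike) go right through hub and disc. Two stop blocks stand on this face at +y and -y, across the slot: 9 mm high, 5 mm wide, 10.5 to 17 mm from the axis.
- rod (a point): Upright steel rod of the drive unit, 16 mm thick; this point is on its axis, 22.5 mm below its end (last 12 mm: a cone to 6 mm across). A steel cross pin 5 mm thick, 32 mm long goes level through the rod at this height. The pin's angle is not reported: it lies 11 to 81 degrees counter-clockwise (from above) from this frame's x, held by a brake. Locked: hub point 25 mm below this point.
- drive: Drive unit, fixed, upright: white drum 150 mm across, 40 mm high; origin at the middle of its underside, on the bench; the pin is 101.5 mm above it. Round the rod is a sprung seat ring 41 mm across: top 64 mm above the origin, can be pushed down 14 mm; 3 N at first, 0.6 N more per mm. Hub top clears the pin after 10 mm; it then turns up to 70 degrees either way, where the blocks stop it.

How it is judged:
By the outcome, as a careful person would: the job done as asked, in the order asked, and still so for the second after the job is handed in, with the robot touching nothing.
It also fails if it takes over 67 s, if anything falls off the work surface, if the arm or the gripper's body presses on something with over 40 N, if the wrist force passes 120 N, or if a joint passes its speed limit or range.

## Working session

There is one attempt and no reset: what is moved stays moved. The work goes in short steps, Python scripts to look and compute and a tool call to move; the robot and the scene stay as the last step left them, time stands still between calls to the robot, and variables do not carry over. Pictures are saved under pics/ and viewed, and the job is handed in when it is done.

Besides the shell and the picture viewer there is one more tool, called after "Call:" in YAML: its name, and indented under it one key for each argument. carry_out: Moves the arm, as the interface text tells. Its arguments: {"type":"object","properties":{"series":{"type":"string"},"grip_force":{"type":"number"}},"required":["series"]}

```bash
ls; mkdir -p pics; cat > h.py <<'E'
import numpy as np, cv2
from bench import r, eyes, spotter
from scipy.spatial.transform import Rotation as Ro
def ray(p,uv,T=None):
    K=p["intrinsics"]; d=np.linalg.inv(K)@np.array([uv[0],uv[1],1.0])
    if "R" in p: R=np.array(p["R"]);t=np.array(p["t"]); return -R.T@t, R.T@d
    M=T@np.array(p["T_tool_cam"]); return M[:3,3], M[:3,:3]@d
def tool(o):
    T=np.eye(4);T[:3,:3]=Ro.from_rotvec(o["orientation"]).as_matrix();T[:3,3]=o["tcp_pos"];return T
def atz(p,uv,z,T=None):
    c,d=ray(p,uv,T); return c+d*(z-c[2])/d[2]
def proj(p,X,T=None):
    X=np.asarray(X,float)
    if "R" in p: c=np.array(p["R"])@X+np.array(p["t"])
    else:
        M=np.linalg.inv(T@np.array(p["T_tool_cam"])); c=M[:3,:3]@X+M[:3,3]
    u=np.array(p["intrinsics"])@c; return u[:2]/u[2]
E
python3 - <<'E'
from h import *
o=r.get_obs(); print(o, r.tip_reach)
for n in ["top","scene"]:
    p=eyes.grab_frame(n); cv2.imwrite(f"pics/{n}0.png",p["color"])
    c=-np.array(p["R"]).T@p["t"]; print(n,"cam at",c)
    for q,z in [("hub",.0225),("hub_top",.045),("rod",.1015),("drive",0)]:
        for m in spotter.mark_of(p,q)[:2]: print(q,m["uv"],round(m["confidence"],2),atz(p,m["uv"],z).round(4))
E
```

```text
pics
{'clock': 0.0, 'joints': array([-1.21310799,  0.47780177,  0.02236644,  1.55644866, -0.01154226,
        1.1092824 , -0.08313823]), 'qvel': array([ 0.00018846, -0.0013937 , -0.00042016, -0.00155732,  0.0003911 ,
        0.00042378,  0.00017628]), 'tau': array([ 1.04792889e-05, -5.96465743e+01,  1.60817385e+00, -2.81196874e+01,
        1.25771365e-02,  9.68335080e-03,  1.52168752e-05]), 'tcp_pos': array([0.30292012, 0.60257207, 0.23832626]), 'orientation': array([-7.25080691e-01, -3.05645212e+00,  2.80386256e-03]), 'contact_force': array([ 0.7066086 , -1.25700369, -0.71342857]), 'moment': array([-0.00533638,  0.0330179 ,  0.02610251]), 'grip_width': 0.08535231314784607} 0.008
top cam at [0.45863317 0.0135304  0.88736713]
hub [423.0, 187.4] 0.87 [ 0.5997 -0.1626  0.0225]
hub_top [424.0, 189.9] 0.65 [ 0.5922 -0.1593  0.045 ]
rod [135.8, 260.4] 0.55 [0.4966 0.2533 0.1015]
drive [160.3, 259.9] 0.85 [0.5012 0.2463 0.    ]
scene cam at [0.98080285 0.34721436 0.88790108]
hub [215.3, 235.4] 0.68 [ 0.5968 -0.1614  0.0225]
hub_top [213.4, 229.7] 0.73 [ 0.5998 -0.159   0.045 ]
rod [457.2, 293.3] 0.75 [0.4942 0.2491 0.1015]
drive [446.6, 327.5] 0.67 [0.4984 0.2538 0.    ]
drive [455.8, 291.3] 0.55 [0.4294 0.2327 0.    ]
```

View pics/top0.png

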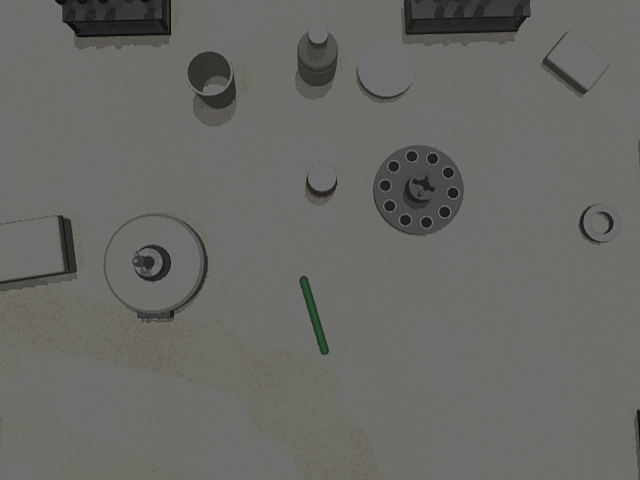

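View pics/scene0.png

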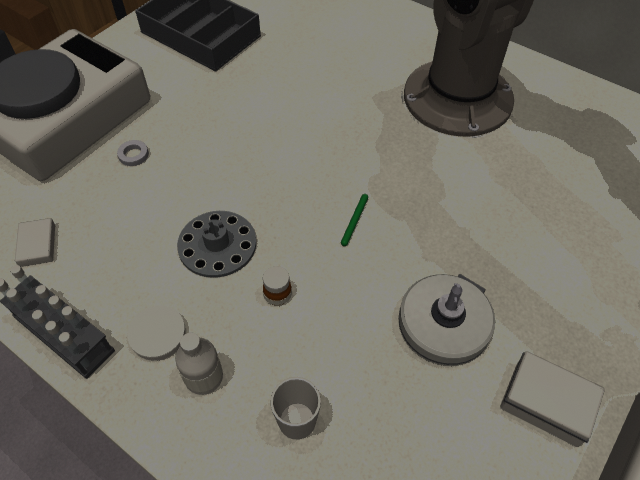

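```bash
python3 - <<'E'
import cv2
a=cv2.imread("pics/top0.png");b=cv2.imread("pics/scene0.png")
cr=[a[140:240,370:470],a[205:325,95:215],b[200:280,172:262],b[265:365,395:500]]
cr=[cv2.convertScaleAbs(cv2.resize(c,(400,300) if 0 else (400,int(400*c.shape[0]/c.shape[1])),interpolation=cv2.INTER_CUBIC),alpha=1.8) for c in cr]
import numpy as np
def pad(c): o=np.zeros((400,400,3),np.uint8);o[:min(400,c.shape[0])]=c[:400];return o
cr=[pad(c) for c in cr]
cv2.imwrite("pics/crops.png",cv2.resize(np.vstack([np.hstack(cr[:2]),np.hstack(cr[2:])]),(600,600)))
E
```

```text
(no output)
```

View pics/crops.png

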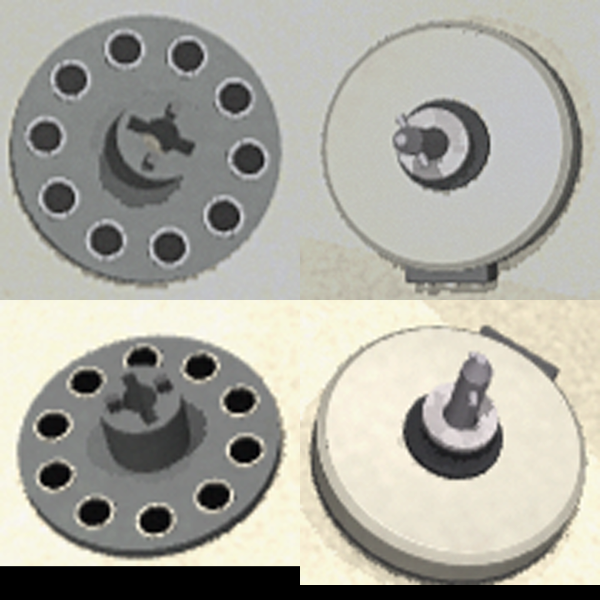

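Call:
carry_out:
  series: "-4 -3.6 0 0 1;-4 -3.6 0 0 1;-4 -3.6 0 0 1;-4 -3.6 0 0 1;-4 -3.6 0 0 1;-4 -3.6 0 0 1;-4 -3.6 0 0 1;-4 -3.6 0 0 1"

```text
clock: 1.5
tcp_pos: [0.4603, 0.2005, 0.2397]
orientation: [0.725, 3.056, 0.001]
contact_force: [1.9, 0.5, 0.6]
grip_width: 0.0853
```

```bash
python3 - <<'E'
from h import *
o=r.get_obs();T=tool(o);print(o["clock"],o["joints"].round(3),T.round(4))
p=eyes.grab_frame("wrist"); print(np.array(p["T_tool_cam"]).round(3)); print(p["intrinsics"])
print(T[:3,:2].T@(np.array([.598,-.160,0])-T[:3,3]))
E
```

```text
1.5 [-0.696  0.189  0.184  1.972 -0.041  0.983  0.613] [[-8.935e-01  4.490e-01  8.000e-04  4.603e-01]
 [ 4.490e-01  8.935e-01  6.000e-04  2.005e-01]
 [-4.000e-04  9.000e-04 -1.000e+00  2.397e-01]
 [ 0.000e+00  0.000e+00  0.000e+00  1.000e+00]]
[[ 0.    -0.957 -0.292  0.075]
 [ 1.     0.    -0.     0.001]
 [ 0.    -0.292  0.957 -0.135]
 [ 0.     0.     0.     1.   ]]
[[352.50535358   0.         322.46933093]
 [  0.         352.50535358 240.78886838]
 [  0.           0.           1.        ]]
[-0.28481381 -0.26045151]
```

```bash
python3 - <<'E'
from h import *
o=r.get_obs();T=tool(o)
p=eyes.grab_frame("wrist"); cv2.imwrite("pics/w1.png",cv2.convertScaleAbs(p["color"],alpha=1.6))
np.savez("w1.npz",T=T,**{k:np.array(p[k]) for k in ["intrinsics","T_tool_cam"]})
for q,z in [("rod",.1015),("drive",0)]:
    for m in spotter.mark_of(p,q)[:2]: print(q,m["uv"],round(m["confidence"],2),atz(p,m["uv"],z,T).round(4))
E
```

```text
rod [398.2, 231.5] 0.55 [0.4913 0.2463 0.1015]
drive [380.2, 209.8] 0.91 [0.4956 0.2457 0.    ]
```

View pics/w1.png

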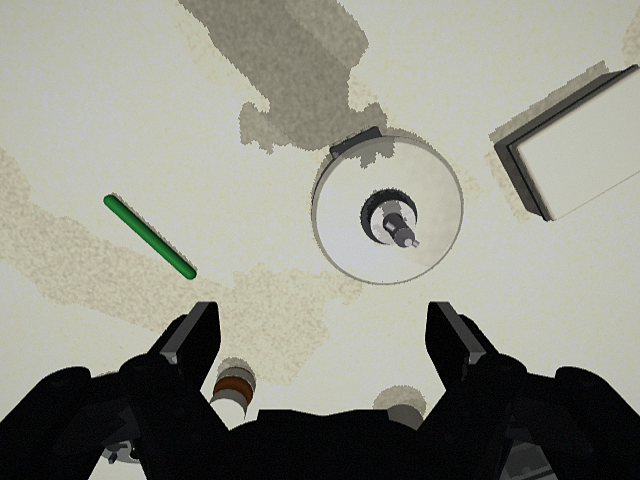

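Call:
carry_out:
  series: "-3.5 -3.72 0 0 1;-3.5 -3.72 0 0 1;-3.5 -3.72 0 0 1;-3.5 -3.72 0 0 1;-3.5 -3.72 0 0 1;-3.5 -3.72 0 0 1;-3.5 -3.72 0 0 1;0 0 0 0 1"

```text
clock: 2.7
tcp_pos: [0.5624, -0.1437, 0.2393]
orientation: [0.731, 3.054, -0.003]
contact_force: [0.4, 0.7, 0.1]
grip_width: 0.0857
```

```bash
python3 - <<'E'
from h import *
o=r.get_obs();T=tool(o);print(o["clock"],o["joints"].round(3),T[:3,3])
p=eyes.grab_frame("wrist"); cv2.imwrite("pics/w2.png",cv2.convertScaleAbs(p["color"],alpha=1.6))
for q,z in [("hub",.0225),("hub_top",.045)]:
    for m in spotter.mark_of(p,q)[:2]: print(q,m["uv"],round(m["confidence"],2),atz(p,m["uv"],z,T).round(4))
ms=spotter.trace(p,"hub"); print(len(ms))
m=ms[0]["pixels"].astype(np.uint8); cv2.imwrite("pics/m2.png",m*255); np.savez("w2.npz",T=T,m=m,color=p["color"],**{k:np.array(p[k]) for k in ["intrinsics","T_tool_cam"]})
E
```

```text
2.7 [-0.171  0.334  0.395  1.81  -0.146  1.026  1.381] [ 0.5623786  -0.14370475  0.23931889]
hub [326.9, 249.6] 0.83 [ 0.602  -0.1584  0.0225]
hub_top [324.3, 255.3] 0.77 [ 0.5993 -0.1602  0.045 ]
1
```

View pics/w2.png

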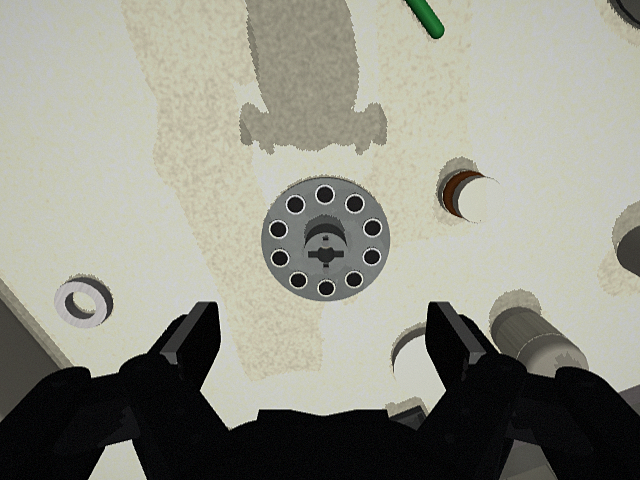

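```bash
cat >> h.py <<'E'
def rectify(p,T,c,z,half=0.08,n=480):
    # map image output px -> world: x=c0-half+2half*j/n ; y=c1+half-2half*i/n
    src=[];dst=[]
    for j,i in [(0,0),(n,0),(n,n),(0,n)]:
        X=[c[0]-half+2*half*j/n, c[1]+half-2*half*i/n, z]
        src.append(proj(p,X,T));dst.append([j,i])
    H=cv2.getPerspectiveTransform(np.float32(src),np.float32(dst))
    return cv2.warpPerspective(p["color"],H,(n,n),flags=cv2.INTER_CUBIC)
E
python3 - <<'E'
from h import *
d=np.load("w2.npz");p={k:d[k] for k in ["intrinsics","T_tool_cam","color"]};T=d["T"]
# disc outer: fit circle of mask boundary: bottom of disc/ top edge at z~.008
a=rectify(p,T,[.6,-.16],.008,.08,480); b=rectify(p,T,[.6,-.16],.045,.03,480)
cv2.imwrite("pics/r2.png",np.hstack([cv2.convertScaleAbs(a,alpha=2),cv2.convertScaleAbs(b,alpha=2.5)])[:, :800] if 0 else cv2.resize(np.hstack([cv2.convertScaleAbs(a,alpha=2),cv2.convertScaleAbs(b,alpha=2.5)]),(800,400)))
g=cv2.cvtColor(a,cv2.COLOR_BGR2GRAY)
th=(g<50).astype(np.uint8)
n,l,s,c=cv2.connectedComponentsWithStats(th)
w=[(c[i][0]*.16/480+.52, -.08-c[i][1]*.16/480,s[i][4]) for i in range(1,n) if 400<s[i][4]<3500]
print(np.round(w,4))
m=d["m"];ys=cv2.findContours(m,0,1)[0]; ct=max(ys,key=len)[:,0].astype(float)
P=np.array([atz(p,u,.008,T)[:2] for u in ct])
A=np.c_[2*P,np.ones(len(P))];s=np.linalg.lstsq(A,(P**2).sum(1),rcond=None)[0];print("disc",s[:2],np.sqrt(s[2]+s[0]**2+s[1]**2))
E
```

```text
[[ 6.062e-01 -1.060e-01  1.912e+03]
 [ 5.738e-01 -1.118e-01  1.909e+03]
 [ 6.358e-01 -1.205e-01  1.911e+03]
 [ 5.510e-01 -1.354e-01  1.918e+03]
 [ 6.513e-01 -1.495e-01  1.923e+03]
 [ 5.464e-01 -1.680e-01  1.912e+03]
 [ 6.467e-01 -1.821e-01  1.935e+03]
 [ 5.619e-01 -1.970e-01  1.924e+03]
 [ 6.238e-01 -2.058e-01  1.947e+03]
 [ 5.914e-01 -2.114e-01  1.919e+03]]
disc [ 0.59807403 -0.15839188] 0.06987083088543991
```

View pics/r2.png

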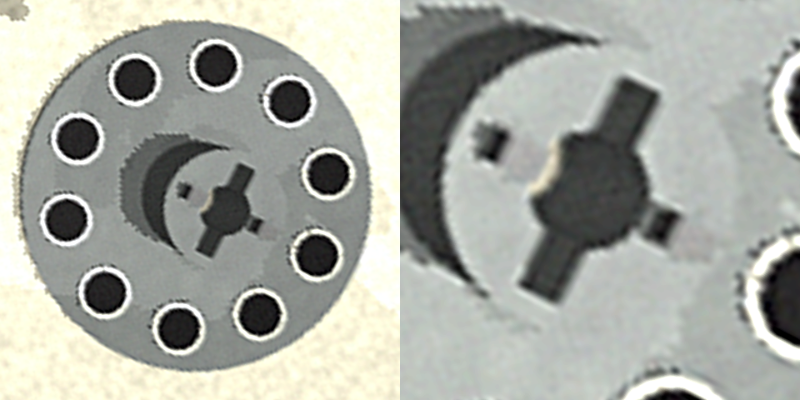

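Call:
carry_out:
  series: "-1.95 0.15 2 0 1;-1.95 0.15 2 0 1;0 0 4 0 1;0 0 4 0 1;0 0 3.5 0 1;0 0 2.2 0 1;0 0 0 0 1"

```text
clock: 3.78
tcp_pos: [0.5967, -0.1529, 0.0607]
orientation: [-0.72, -3.054, -0.001]
contact_force: [-0.6, 1.0, 0.2]
grip_width: 0.0854
```

```bash
python3 - <<'E'
from h import *
o=r.get_obs();T=tool(o);print(o["clock"],o["joints"].round(3),T.round(4))
print(T[:3,:2].T@(np.array([.5986,-.1585,0])-T[:3,3]))
p=eyes.grab_frame("wrist"); cv2.imwrite("pics/w3.png",cv2.convertScaleAbs(p["color"],alpha=1.6))
print(proj(p,[.5986,-.1585,.045],T))
E
```

```text
3.775 [-0.079  0.616  0.312  1.847 -0.273  0.724  1.493] [[-8.947e-01  4.467e-01 -3.600e-03  5.967e-01]
 [ 4.467e-01  8.947e-01  1.600e-03 -1.529e-01]
 [ 4.000e-03 -2.000e-04 -1.000e+00  6.070e-02]
 [ 0.000e+00  0.000e+00  0.000e+00  1.000e+00]]
[-0.00440121 -0.00414884]
[312.57518527 308.58181138]
```

View pics/w3.png

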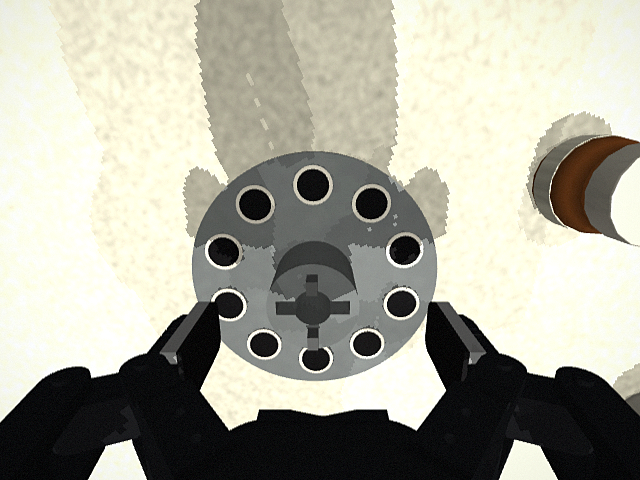

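Call:
carry_out:
  series: "-0.22 -0.2 0.5 0 1;-0.22 -0.2 1 0 1;0 0 1.4 0 1;0 0 1.0 0 1;0 0 0 0 1;0 0 0 0 1"

```text
clock: 4.58
tcp_pos: [0.6, -0.1611, 0.0233]
orientation: [-0.725, -3.057, 0.0]
contact_force: [0.3, -0.8, 1.1]
grip_width: 0.0851
```

```bash
python3 - <<'E'
from h import *
o=r.get_obs();T=tool(o);print(o["clock"],o["joints"].round(3),T.round(4))
print(T[:3,:2].T@(np.array([.5986,-.1585,0])-T[:3,3]))
p=eyes.grab_frame("wrist"); cv2.imwrite("pics/w4.png",cv2.convertScaleAbs(p["color"],alpha=1.6))
print(proj(p,[.5986,-.1585,.045],T))
E
```

```text
4.575 [-0.05   0.676  0.29   1.846 -0.295  0.661  1.519] [[-0.8934  0.4492 -0.      0.6   ]
 [ 0.4492  0.8934 -0.     -0.1611]
 [-0.     -0.     -1.      0.0233]
 [ 0.      0.      0.      1.    ]]
[0.002461   0.00167975]
[325.60447763 340.64035823]
```

View pics/w4.png

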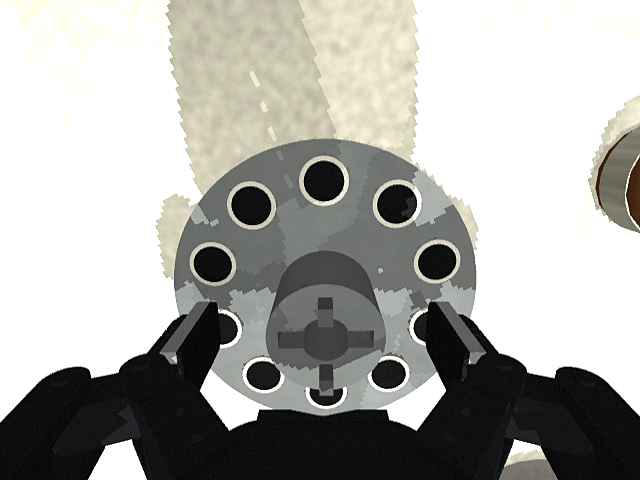

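Call:
carry_out:
  series: "0.25 0.17 0 0 1;0 0 0 0 1;0 0 0 0 1;0 0 0 0 1"

```text
clock: 5.12
tcp_pos: [0.5986, -0.1584, 0.0234]
orientation: [0.725, 3.057, -0.0]
contact_force: [-0.4, -0.1, 0.9]
grip_width: 0.0855
```

```bash
cat >> h.py <<'E'
def st(tgt=None):
    o=r.get_obs();T=tool(o)
    print("t",round(o["clock"],2),"q",o["joints"].round(2),"tcp",T[:3,3].round(4),"ytool deg",round(np.degrees(np.arctan2(T[1,1],T[0,1])),2),"z",T[:3,2].round(4),"F",o["contact_force"].round(1),"M",o["moment"].round(2),"w",round(o["grip_width"],4))
    if tgt is not None: print("need tool xy cm",(T[:3,:2].T@(np.array(tgt)-T[:3,3])*100).round(2))
    return o,T
E
python3 -c "
from h import *
st([.5986,-.1585,0])"
```

```text
t 5.12 q [-0.05  0.67  0.29  1.85 -0.3   0.66  1.52] tcp [ 0.5986 -0.1584  0.0234] ytool deg 63.31 z [ 1.e-04 -0.e+00 -1.e+00] F [-0.4 -0.1  0.9] M [-0.04 -0.03  0.08] w 0.0855
need tool xy cm [-0.01 -0.01]
```

Call:
carry_out:
  series: "0 0 0.2 0 1;0 0 0 0 1;0 0 0 0 0;0 0 0 0 0;0 0 0 0 0;0 0 0 0 0;0 0 0 0 0;0 0 0 0 0"
  grip_force: 60

```text
clock: 6.12
tcp_pos: [0.5988, -0.1585, 0.0216]
orientation: [0.725, 3.056, -0.0]
contact_force: [-1.3, -0.1, 5.0]
grip_width: 0.043
```

```bash
python3 - <<'E'
from h import *
o,T=st([.5986,-.1585,0])
p=eyes.grab_frame("wrist"); cv2.imwrite("pics/w5.png",cv2.convertScaleAbs(p["color"],alpha=1.6))
np.savez("w5.npz",T=T,color=p["color"],**{k:np.array(p[k]) for k in ["intrinsics","T_tool_cam"]})
E
```

```text
t 6.12 q [-0.05  0.68  0.29  1.85 -0.3   0.65  1.52] tcp [ 0.5988 -0.1585  0.0216] ytool deg 63.31 z [ 6.e-04 -2.e-04 -1.e+00] F [-1.3 -0.1  5. ] M [-0.19  0.2   0.04] w 0.043
need tool xy cm [ 0.02 -0.  ]
```

View pics/w5.png

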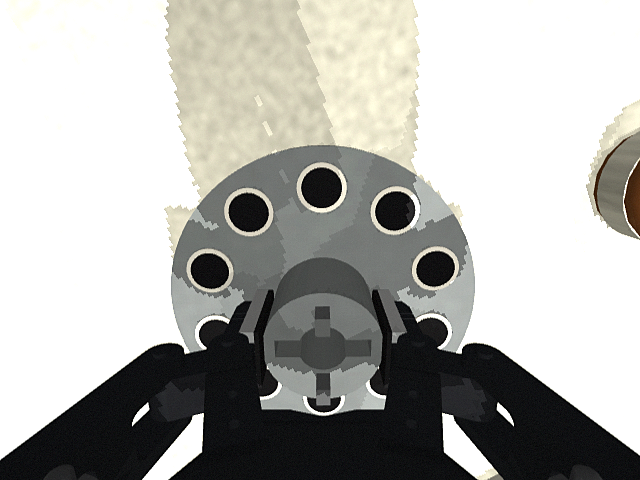

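Call:
carry_out:
  series: "0 0 -0.3 0 0;0 0 -1 0 0;0 0 -2 0 0;0 0 -3 0 0;0 0 -4 0 0;0 0 -4 0 0;0 0 -2 0 0;0 0 0 0 0"

```text
clock: 7.18
tcp_pos: [0.5996, -0.1588, 0.1871]
orientation: [0.724, 3.052, 0.001]
contact_force: [-0.3, 0.2, -3.7]
grip_width: 0.0428
```

```bash
cat >> h.py <<'E'
def circ(P):
    P=np.asarray(P);A=np.c_[2*P,np.ones(len(P))];s=np.linalg.lstsq(A,(P**2).sum(1),rcond=None)[0]
    return s[:2],np.sqrt(s[2]+s[0]**2+s[1]**2)
E
python3 - <<'E'
from h import *
o,T=st()
p=eyes.grab_frame("wrist"); cv2.imwrite("pics/w6.png",cv2.convertScaleAbs(p["color"],alpha=1.6))
for q,h in [("hub_top",.0234),("hub",.0009)]:
    for m in spotter.mark_of(p,q)[:1]:
        c,d=ray(p,m["uv"],np.eye(4)); X=c+d*(-h-c[2])/d[2]; print(q,m["uv"],m["confidence"],"in tool",X.round(4))
for n in ["top","scene"]:
    p=eyes.grab_frame(n); cv2.imwrite(f"pics/{n}1.png",cv2.convertScaleAbs(p["color"],alpha=1.6))
    for q,z in [("rod",.1015),("drive",0)]:
        for m in spotter.mark_of(p,q)[:1]: print(n,q,m["uv"],round(m["confidence"],2),atz(p,m["uv"],z).round(4))
    m=spotter.trace(p,"drive")[0]; np.savez(n+"1.npz",m=m["pixels"],color=p["color"],**{k:np.array(p[k]) for k in ["intrinsics","R","t"]})
    cv2.imwrite(f"pics/{n}1m.png",m["pixels"].astype(np.uint8)*255)
E
```

```text
t 7.17 q [-0.13  0.46  0.38  1.77 -0.2   0.95  1.44] tcp [ 0.5996 -0.1588  0.1871] ytool deg 63.3 z [ 4.7e-03 -4.0e-04 -1.0e+00] F [-0.3  0.2 -3.7] M [-0.03  0.03  0.01] w 0.0428
hub_top [320.5, 348.1] 0.56 in tool [ 0.0005 -0.0002 -0.0234]
hub [320.5, 317.2] 0.77 in tool [ 0.0005 -0.0003 -0.0009]
top rod [141.0, 260.0] 0.8 [0.497  0.2462 0.1015]
top drive [161.6, 261.6] 0.59 [0.4985 0.2443 0.    ]
scene rod [458.2, 291.2] 0.91 [0.4901 0.2486 0.1015]
scene drive [444.8, 324.6] 0.77 [0.4956 0.2489 0.    ]
```

View pics/w6.png

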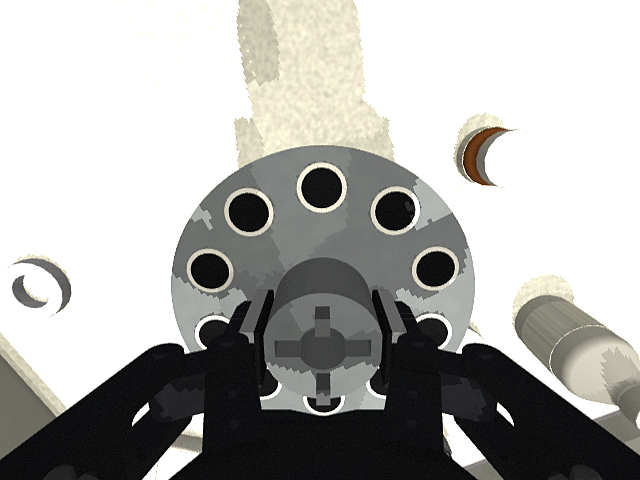

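View pics/scene1.png

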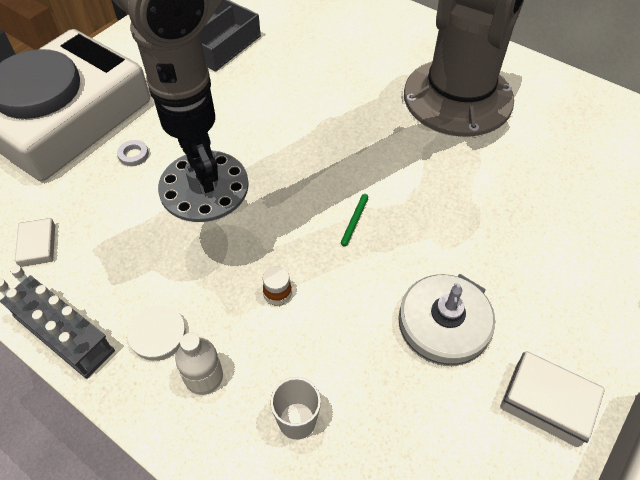

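```bash
python3 - <<'E'
from h import *
w=np.load("w1.npz");W={k:w[k] for k in ["intrinsics","T_tool_cam"]};W["color"]=cv2.imread("pics/w1.png");Tw=w["T"]
L=[(W,Tw)]
for n in ["top","scene"]:
    d=np.load(n+"1.npz");q={k:d[k] for k in ["intrinsics","R","t","color"]};q["color"]=cv2.convertScaleAbs(q["color"],alpha=1.6);L.append((q,None))
rows=[]
for z,h in [(.04,.09),(.1015,.03)]:
    im=[]
    for q,T in L:
        a=rectify(q,T,[.496,.248],z,h,260)
        rr=int((.075 if z==.04 else .008)/(2*h)*260)
        if z!=.04: cv2.line(a,(130,120),(130,140),(0,0,255));cv2.line(a,(120,130),(140,130),(0,0,255))
        else: cv2.circle(a,(130,130),rr,(0,0,255),1)
        im.append(a)
    rows.append(np.hstack(im))
cv2.imwrite("pics/rd.png",np.vstack(rows))
E
```

```text
(no output)
```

View pics/rd.png

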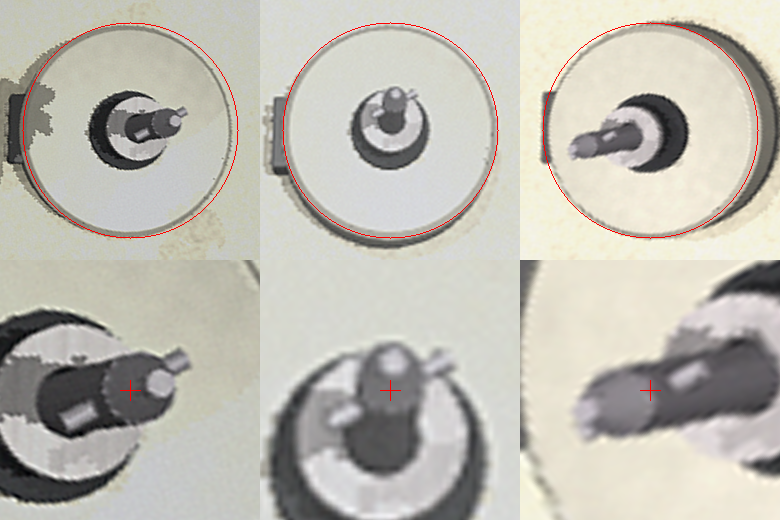

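Call:
carry_out:
  series: "2 2.7 0 0 0;3.4 4.6 0 0 0;3.4 4.6 0 0 0;3.4 4.6 0 0 0;3.4 4.6 0 0 0;2.3 3.1 0 0 0;1 1.5 0 0 0;0 0 0 0.12 0"

```text
clock: 8.72
tcp_pos: [0.545, 0.1573, 0.1843]
orientation: [-0.908, -3.008, -0.0]
contact_force: [0.7, -1.2, -2.8]
grip_width: 0.0432
```

Call:
carry_out:
  series: "0 0 0 0.13 0;0 0 0 0.13 0;0 0 0 0.13 0;0 0 0 0.1 0;0 0 0 0 0;0 0 0 0 0;0 0 0 0 0"

```text
clock: 9.6
tcp_pos: [0.5452, 0.1558, 0.1843]
orientation: [1.609, 2.698, 0.0]
contact_force: [-0.1, -0.1, -2.8]
grip_width: 0.0425
```

```bash
python3 - <<'E'
from h import *
o,T=st([.4957,.2484,0])
p=eyes.grab_frame("wrist"); cv2.imwrite("pics/w7.png",cv2.convertScaleAbs(p["color"],alpha=1.6))
np.savez("w7.npz",T=T,color=p["color"],**{k:np.array(p[k]) for k in ["intrinsics","T_tool_cam"]})
for q,z in [("rod",.1015),("drive",0)]:
    for m in spotter.mark_of(p,q)[:1]: print(q,m["uv"],round(m["confidence"],2),atz(p,m["uv"],z,T).round(4))
for q,h in [("hub_top",.0234),("hub",.0009)]:
    for m in spotter.mark_of(p,q)[:1]:
        c,d=ray(p,m["uv"],np.eye(4)); X=c+d*(-h-c[2])/d[2]; print(q,m["uv"],m["confidence"],"in tool",X.round(4))
E
```

```text
t 9.6 q [-0.74  0.38  0.45  1.9  -0.21  0.91  0.3 ] tcp [0.5452 0.1558 0.1843] ytool deg 28.39 z [ 0.  0. -1.] F [-0.1 -0.1 -2.8] M [ 0.   -0.    0.05] w 0.0425
need tool xy cm [10.5   0.05]
rod [320.4, 76.0] 0.59 [0.4936 0.2486 0.1015]
drive [319.4, 98.3] 0.93 [0.4937 0.2456 0.    ]
hub_top [320.5, 344.1] 0.73 in tool [ 0.0022 -0.0009 -0.0234]
hub [321.2, 317.4] 0.92 in tool [ 0.0005 -0.0007 -0.0009]
```

View pics/w7.png

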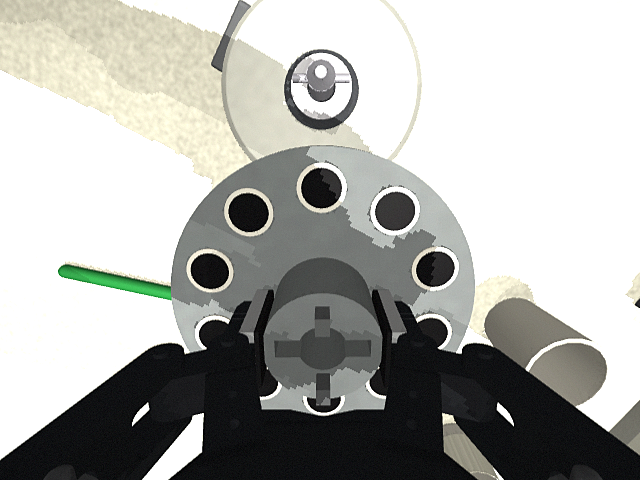

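```bash
python3 - <<'E'
from h import *
d=np.load("w7.npz");p={k:d[k] for k in ["intrinsics","T_tool_cam","color"]};T=d["T"]
c=p["color"]
a=cv2.resize(c[40:140,270:370],(400,400),interpolation=cv2.INTER_CUBIC)
b=cv2.resize(c[300:400,270:370],(400,400),interpolation=cv2.INTER_CUBIC)
cv2.imwrite("pics/w7z.png",np.hstack([a,cv2.convertScaleAbs(b,alpha=2)]))
E
```

```text
(no output)
```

View pics/w7z.png

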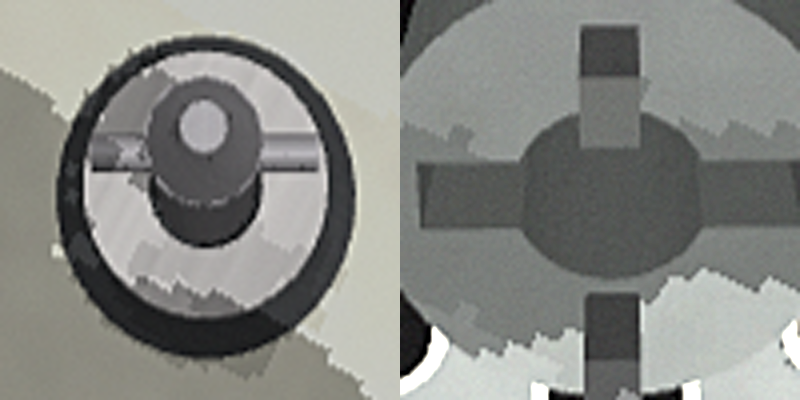

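```bash
python3 - <<'E'
from h import *
d=np.load("w7.npz");p={k:d[k] for k in ["intrinsics","T_tool_cam","color"]};T=d["T"]
for uv,z in [((321.3,77.8),.1015),((321,71.25),.124),((321.5,86),.064)]:
    print(atz(p,uv,z,T).round(4), (T[:3,:3].T@(atz(p,uv,z,T)-T[:3,3])).round(4))
a=atz(p,(293,78),.1015,T);b=atz(p,(349.5,77.5),.1015,T);print(np.linalg.norm(a-b),np.degrees(np.arctan2(*(b-a)[[1,0]])))
c,dd=ray(p,(323.1,348.5),np.eye(4));print("bore tool",(c+dd*(-.0234-c[2])/dd[2]).round(4))
# well centres in picture (tool frame, disc top z=+.0136)
c0=p["color"]
for u in [(322,187),(248.5,212),(394.5,210.5),(209.5,270),(435.5,268.5)]:
    c,dd=ray(p,u,np.eye(4));X=c+dd*(.0136-c[2])/dd[2];print(X.round(4),np.degrees(np.arctan2(X[1],X[0])).round(2))
E
```

```text
[0.4945 0.248  0.1015] [ 0.1052 -0.0008  0.0828]
[0.4944 0.2479 0.124 ] [ 0.1052 -0.0009  0.0603]
[0.4944 0.2482 0.064 ] [ 0.1054 -0.0007  0.1203]
0.03192573087861692 28.882084211530856
bore tool [ 0.0004  0.0001 -0.0234]
[ 0.0537 -0.0003  0.0136] -0.36
[ 0.043  -0.0318  0.0136] -36.55
[0.0436 0.0307 0.0136] 35.15
[ 0.0163 -0.051   0.0136] -72.3
[0.017  0.0508 0.0136] 71.47
```

Call:
carry_out:
  series: "2 0 0 0 0;3 0 0 0 0;3 0 0 0 0;1.5 -0.05 0 0 0;0.99 0 0 0 0;0 0 1 0 0;0 0 1.2 0 0;0 0 0 0 0"

```text
clock: 10.85
tcp_pos: [0.4943, 0.2467, 0.1608]
orientation: [-1.611, -2.696, 0.005]
contact_force: [-0.7, 0.0, -3.4]
grip_width: 0.0425
```

Call:
carry_out:
  series: "0 0 0 0 0;0 0 0 0 0"

```text
clock: 11.1
tcp_pos: [0.4952, 0.2481, 0.1626]
orientation: [1.61, 2.697, 0.001]
contact_force: [0.4, -0.2, -2.8]
grip_width: 0.0424
```

```bash
python3 - <<'E'
from h import *
o,T=st([.4945,.248,0])
p=eyes.grab_frame("wrist"); cv2.imwrite("pics/w8.png",cv2.convertScaleAbs(p["color"],alpha=1.6))
a=cv2.resize(cv2.convertScaleAbs(p["color"],alpha=2)[290:410,250:400],(750,600),interpolation=cv2.INTER_CUBIC)
cv2.imwrite("pics/w8z.png",a)
E
```

```text
t 11.1 q [-0.9   0.39  0.41  1.94 -0.2   0.85  0.11] tcp [0.4952 0.2481 0.1626] ytool deg 28.34 z [ 5.e-04  3.e-04 -1.e+00] F [ 0.4 -0.2 -2.8] M [-0.02  0.02 -0.02] w 0.0424
need tool xy cm [ 0.03 -0.07]
```

View pics/w8z.png

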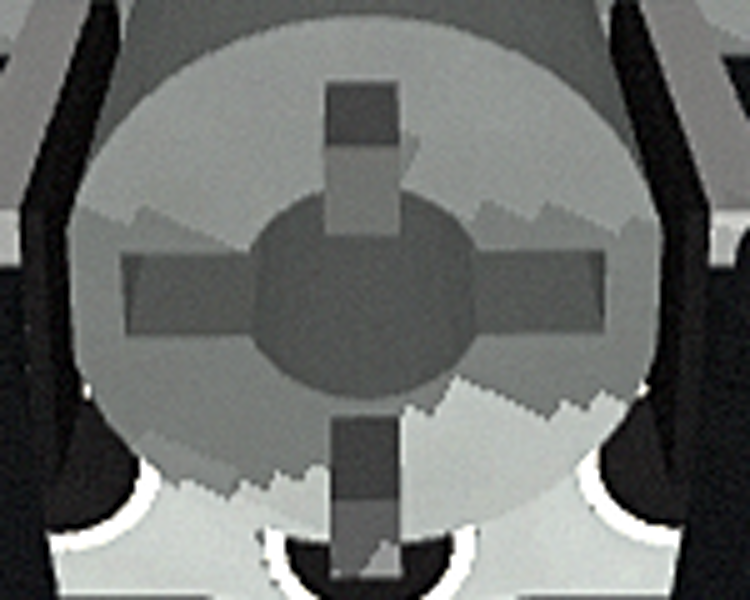

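Call:
carry_out:
  series: "0 -0.04 0.5 0 0;0 0 0.6 0 0;0 0 0.5 0 0;0 0 0.4 0 0;0 0 0.4 0 0;0 0 0 0 0;0 0 0 0 0"

```text
clock: 12.02
tcp_pos: [0.4946, 0.2481, 0.1384]
orientation: [1.609, 2.698, 0.0]
contact_force: [0.3, 0.4, -3.8]
grip_width: 0.0427
```

```bash
python3 -c "
from h import *
st([.4945,.248,0])"
```

```text
t 12.03 q [-0.89  0.42  0.4   1.96 -0.22  0.8   0.13] tcp [0.4946 0.2481 0.1384] ytool deg 28.36 z [ 2.e-04  1.e-04 -1.e+00] F [ 0.3  0.4 -3.8] M [ 0.05 -0.01 -0.03] w 0.0427
need tool xy cm [-0.   -0.01]
```

Call:
carry_out:
  series: "0 0 0.2 0 0;0 0 0.2 0 0;0 0 0.2 0 0;0 0 0.1 0 0;0 0 0 0 0;0 0 0 0 0"

```text
clock: 12.78
tcp_pos: [0.4945, 0.248, 0.1313]
orientation: [1.61, 2.698, 0.0]
contact_force: [-0.8, -0.6, -2.8]
grip_width: 0.0427
```

```bash
python3 -c "
from h import *
st([.4945,.248,0])"
```

```text
t 12.78 q [-0.89  0.43  0.39  1.97 -0.23  0.79  0.13] tcp [0.4945 0.248  0.1313] ytool deg 28.36 z [ 1.e-04  0.e+00 -1.e+00] F [-0.8 -0.6 -2.8] M [-0.02 -0.01 -0.04] w 0.0427
need tool xy cm [-0. -0.]
```

Call:
carry_out:
  series: "0 0 0.2 0 0;0 0 0.2 0 0;0 0 0.1 0 0;0 0 0.1 0 0;0 0 0.1 0 0;0 0 0.1 0 0;0 0 0 0 0;0 0 0 0 0"

```text
clock: 13.78
tcp_pos: [0.4945, 0.248, 0.1233]
orientation: [-1.61, -2.698, -0.0]
contact_force: [-0.4, 0.5, -2.1]
grip_width: 0.0427
```

```bash
python3 -c "
from h import *
st([.4945,.248,0])"
```

```text
t 13.78 q [-0.88  0.44  0.39  1.97 -0.24  0.77  0.14] tcp [0.4945 0.248  0.1233] ytool deg 28.36 z [ 0.e+00  1.e-04 -1.e+00] F [-0.4  0.5 -2.1] M [-0.04 -0.03  0.05] w 0.0427
need tool xy cm [-0. -0.]
```

Call:
carry_out:
  series: "0 0 0.1 0 0;0 0 0.15 0 0;0 0 0.15 0 0;0 0 0.15 0 0;0 0 0.15 0 0;0 0 0.1 0 0;0 0 0 0 0;0 0 0 0 0"

```text
clock: 14.78
tcp_pos: [0.4945, 0.248, 0.1153]
orientation: [1.61, 2.698, 0.0]
contact_force: [-0.0, -0.0, -3.0]
grip_width: 0.0425
```

```bash
python3 -c "
from h import *
st([.4945,.248,0])"
```

```text
t 14.78 q [-0.88  0.45  0.38  1.98 -0.24  0.75  0.14] tcp [0.4945 0.248  0.1153] ytool deg 28.36 z [ 1.e-04  1.e-04 -1.e+00] F [-0. -0. -3.] M [-0.03 -0.01 -0.01] w 0.0425
need tool xy cm [-0. -0.]
```

Pin is in the slot (underside 10 mm below pin top, no resistance). Continuing toward the seat.

Call:
carry_out:
  series: "0 0 0.3 0 0;0 0 0.5 0 0;0 0 0.5 0 0;0 0 0.5 0 0;0 0 0.5 0 0;0 0 0.3 0 0;0 0 0 0 0;0 0 0 0 0"

```text
clock: 15.78
tcp_pos: [0.4946, 0.2481, 0.0894]
orientation: [1.61, 2.698, 0.0]
contact_force: [0.0, -0.4, -2.4]
grip_width: 0.0429
```

```bash
python3 - <<'E'
from h import *
st([.4945,.248,0])
p=eyes.grab_frame("wrist"); cv2.imwrite("pics/w9.png",cv2.convertScaleAbs(p["color"],alpha=1.6))
E
```

```text
t 15.78 q [-0.86  0.49  0.36  1.99 -0.26  0.7   0.16] tcp [0.4946 0.2481 0.0894] ytool deg 28.36 z [ 3.e-04  2.e-04 -1.e+00] F [ 0.  -0.4 -2.4] M [ 0.03 -0.02 -0.06] w 0.0429
need tool xy cm [-0.   -0.01]
```

View pics/w9.png

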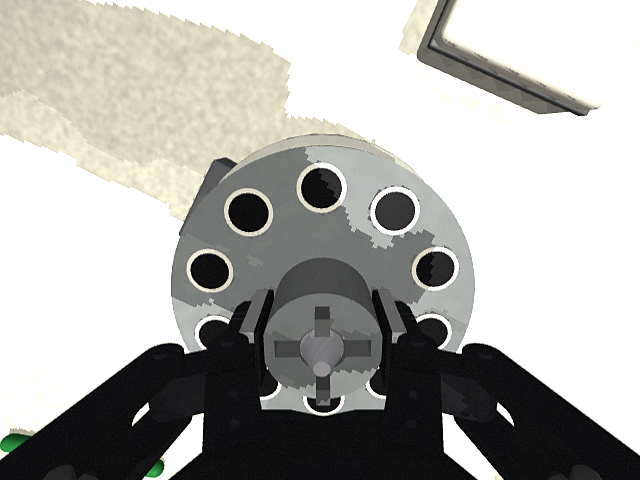

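Call:
carry_out:
  series: "0 0 0.2 0 0;0 0 0.2 0 0;0 0 0.2 0 0;0 0 0.2 0 0;0 0 0 0 0;0 0 0 0 0"

```text
clock: 16.58
tcp_pos: [0.4945, 0.2481, 0.0815]
orientation: [-1.61, -2.698, -0.0]
contact_force: [-1.9, -0.3, 1.1]
grip_width: 0.0427
```

```bash
python3 -c "
from h import *
st([.4945,.248,0])"
```

```text
t 16.57 q [-0.86  0.51  0.36  2.   -0.27  0.69  0.17] tcp [0.4945 0.2481 0.0815] ytool deg 28.36 z [ 1.e-04  2.e-04 -1.e+00] F [-1.9 -0.3  1.1] M [-0.09  0.26 -0.02] w 0.0427
need tool xy cm [-0.01 -0.01]
```

Call:
carry_out:
  series: "0 0 0.2 0 0;0 0 0.2 0 0;0 0 0.2 0 0;0 0 0.1 0 0;0 0 0.08 0 0;0 0 0 0 0;0 0 0 0 0;0 0 0 0 0"

```text
clock: 17.58
tcp_pos: [0.4945, 0.2481, 0.0737]
orientation: [-1.61, -2.698, -0.0]
contact_force: [-2.2, -0.8, 6.0]
grip_width: 0.043
```

```bash
python3 - <<'E'
from h import *
st([.4945,.248,0])
p=eyes.grab_frame("wrist")
a=cv2.resize(cv2.convertScaleAbs(p["color"],alpha=2)[290:410,250:400],(750,600),interpolation=cv2.INTER_CUBIC)
cv2.imwrite("pics/w10z.png",a)
E
```

```text
t 17.57 q [-0.85  0.52  0.35  2.   -0.28  0.67  0.17] tcp [0.4945 0.2481 0.0737] ytool deg 28.36 z [ 0.e+00  3.e-04 -1.e+00] F [-2.2 -0.8  6. ] M [-0.16  0.6  -0.02] w 0.043
need tool xy cm [-0.01 -0.  ]
```

View pics/w10z.png

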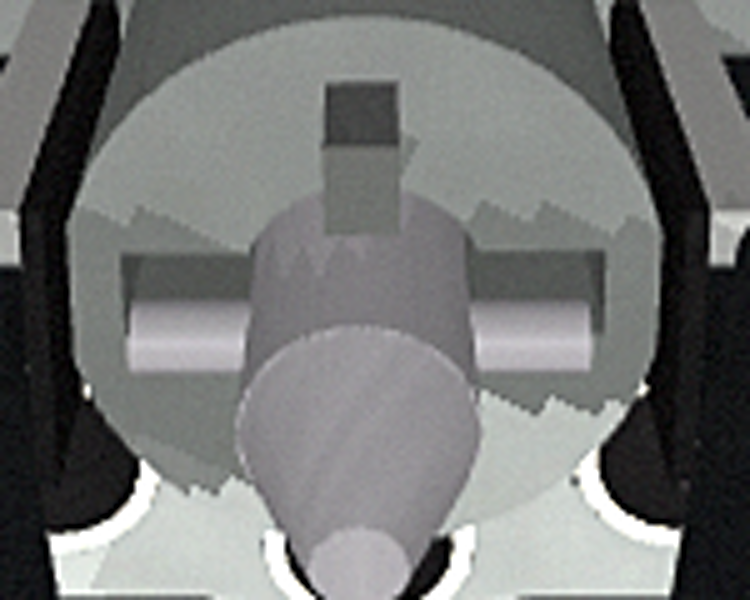

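Call:
carry_out:
  series: "0 0 0.07 0 0;0 0 0 0.06 0;0 0 0 0.08 0;0 0 0 0.08 0;0 0 0 0 0;0 0 0 0 0"

```text
clock: 18.38
tcp_pos: [0.4955, 0.2483, 0.0734]
orientation: [1.896, 2.504, 0.003]
contact_force: [-1.5, -0.1, 7.1]
grip_width: 0.0428
```

```bash
python3 -c "
from h import *
st([.4945,.248,0])"
```

```text
t 18.38 q [-0.89  0.53  0.41  2.   -0.33  0.67 -0.  ] tcp [0.4955 0.2483 0.0734] ytool deg 15.73 z [ 1.9e-03  9.0e-04 -1.0e+00] F [-1.5 -0.1  7.1] M [-0.1   0.26 -0.1 ] w 0.0428
need tool xy cm [-0.01 -0.12]
```

Call:
carry_out:
  series: "0 0 0 0.08 0;0 0 0 0.08 0;0 0 0 0.08 0;0 0 0 0.08 0;0 0 0 0.08 0;0 0 0 0.06 0;0 0 0 0 0;0 0 0 0 0"

```text
clock: 19.38
tcp_pos: [0.4958, 0.2481, 0.0734]
orientation: [2.417, 2.005, 0.004]
contact_force: [0.3, -0.8, 6.5]
grip_width: 0.0431
```

```bash
python3 - <<'E'
from h import *
st([.4945,.248,0])
p=eyes.grab_frame("wrist")
a=cv2.resize(cv2.convertScaleAbs(p["color"],alpha=2)[290:410,250:400],(750,600),interpolation=cv2.INTER_CUBIC)
cv2.imwrite("pics/w11z.png",a)
E
```

```text
t 19.38 q [-0.99  0.55  0.53  2.01 -0.43  0.69 -0.36] tcp [0.4958 0.2481 0.0734] ytool deg -10.64 z [ 2.5e-03  6.0e-04 -1.0e+00] F [ 0.3 -0.8  6.5] M [-0.2   0.16 -0.1 ] w 0.0431
need tool xy cm [-0.04 -0.15]
```

View pics/w11z.png

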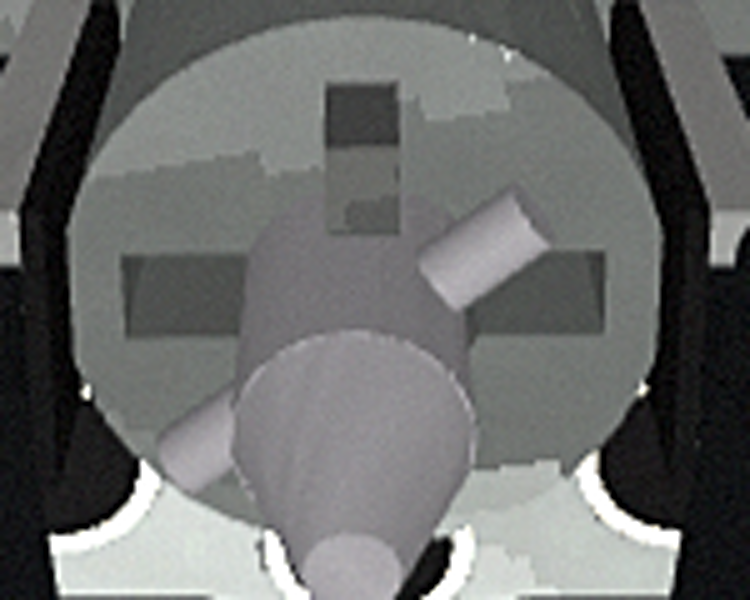

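Call:
carry_out:
  series: "-0.04 -0.12 0 0 0;0 0 -0.1 0 0;0 0 -0.08 0 0;0 0 0 0 0;0 0 0 0 0;0 0 0 0 0"

```text
clock: 20.18
tcp_pos: [0.4957, 0.2481, 0.0755]
orientation: [2.416, 2.004, 0.007]
contact_force: [2.8, -0.5, 5.8]
grip_width: 0.0431
```

```bash
python3 -c "
from h import *
st([.4945,.248,0])"
```

```text
t 20.18 q [-0.99  0.55  0.54  2.01 -0.43  0.69 -0.37] tcp [0.4957 0.2481 0.0755] ytool deg -10.64 z [ 0.0048  0.0012 -1.    ] F [ 2.8 -0.5  5.8] M [-0.21 -0.73 -0.04] w 0.0431
need tool xy cm [-0.04 -0.15]
```

Call:
carry_out:
  series: "0.04 0.12 0 0 0;0 0 0 0 0;0 0 0 0 0"

```text
clock: 20.55
tcp_pos: [0.4958, 0.2481, 0.0751]
orientation: [2.417, 2.005, 0.004]
contact_force: [1.4, -1.0, 5.5]
grip_width: 0.0429
```

```bash
python3 - <<'E'
from h import *
st([.4945,.248,0])
for n in ["scene","wrist"]:
    p=eyes.grab_frame(n); cv2.imwrite(f"pics/{n}12.png",cv2.convertScaleAbs(p["color"],alpha=1.6))
E
```

```text
t 20.55 q [-0.99  0.55  0.54  2.01 -0.43  0.69 -0.37] tcp [0.4958 0.2481 0.0751] ytool deg -10.63 z [ 2.5e-03  6.0e-04 -1.0e+00] F [ 1.4 -1.   5.5] M [-0.13 -0.19 -0.09] w 0.0429
need tool xy cm [-0.04 -0.14]
```

View pics/wrist12.png

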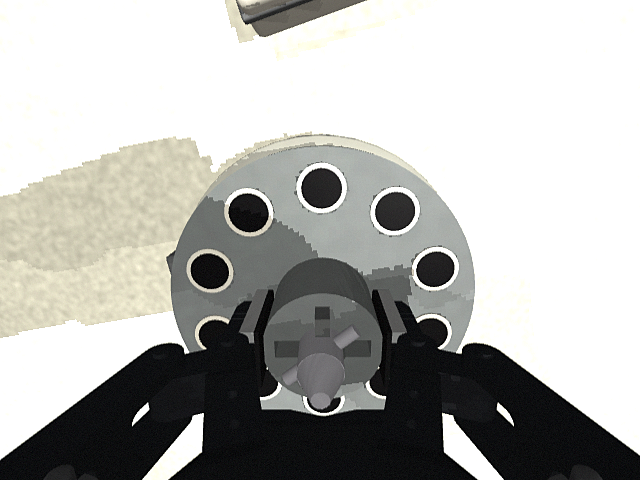

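View pics/scene12.png

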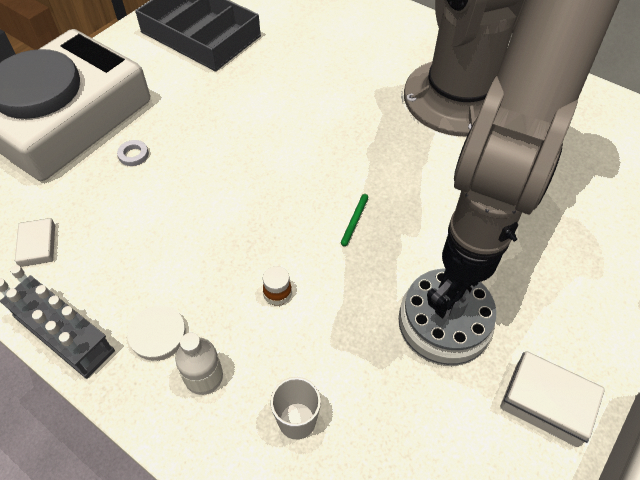

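Call:
carry_out:
  series: "0 0 0 0 0.55;0 0 0 0 0.6;0 0 0 0 0.7;0 0 0 0 0.85;0 0 0 0 0.95;0 0 0 0 0.95;0 0 0 0 0.95"

```text
clock: 21.52
tcp_pos: [0.4945, 0.248, 0.0746]
orientation: [-2.417, -2.007, -0.0]
contact_force: [0.0, 1.0, -0.6]
grip_width: 0.081
```

```bash
python3 - <<'E'
from h import *
st([.4945,.248,0])
p=eyes.grab_frame("wrist"); cv2.imwrite(f"pics/w13.png",cv2.convertScaleAbs(p["color"],alpha=1.6))
E
```

```text
t 21.52 q [-0.99  0.55  0.53  2.01 -0.43  0.69 -0.37] tcp [0.4945 0.248  0.0746] ytool deg -10.6 z [ 0.  0. -1.] F [ 0.   1.  -0.6] M [-0.01  0.02  0.03] w 0.081
need tool xy cm [-0.  0.]
```

View pics/w13.png

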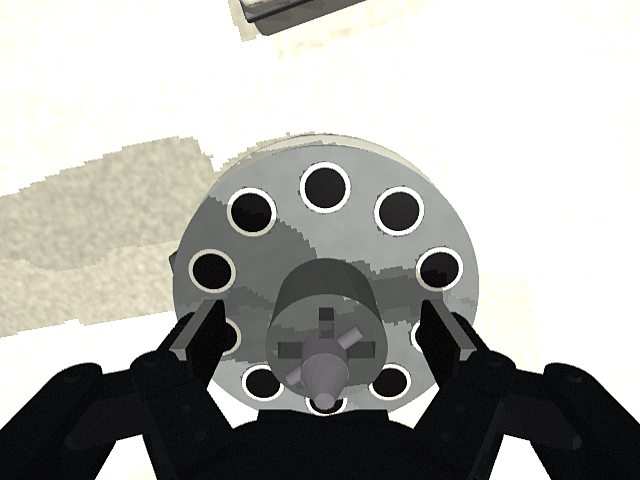

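Call:
carry_out:
  series: "0 0 -0.3 0 1;0 0 -1 0 1;0 0 -2 0 1;0 0 -3 0 1;0 0 -4 0 1;0 0 -4 0 1;0 0 -2 0 1;0 0 0 0 1"

```text
clock: 22.58
tcp_pos: [0.4954, 0.2483, 0.2396]
orientation: [-2.417, -2.006, -0.006]
contact_force: [-1.0, 0.1, -1.0]
grip_width: 0.0858
```

Call:
carry_out:
  series: "-2.5 0 0 0 1;-2.5 0 0 0 1;0 0 0 0 1;0 0 0 0 1;0 0 0 0 1;0 0 0 0 1"

```text
clock: 23.32
tcp_pos: [0.4853, 0.1994, 0.2375]
orientation: [2.416, 2.008, -0.0]
contact_force: [0.5, 0.9, -0.1]
grip_width: 0.0854
```

```bash
python3 - <<'E'
from h import *
o,T=st([.4945,.248,0])
p=eyes.grab_frame("wrist"); cv2.imwrite(f"pics/w14.png",cv2.convertScaleAbs(p["color"],alpha=1.6))
np.savez("w14.npz",T=T,color=p["color"],**{k:np.array(p[k]) for k in ["intrinsics","T_tool_cam"]})
for q,z in [("hub",.0765),("hub_top",.099),("rod",.1015)]:
    for m in spotter.mark_of(p,q)[:1]: print(q,m["uv"],round(m["confidence"],2),atz(p,m["uv"],z,T).round(4))
for n in ["scene","top"]:
    p=eyes.grab_frame(n); cv2.imwrite(f"pics/{n}14.png",cv2.convertScaleAbs(p["color"],alpha=1.6))
    for q,z in [("hub",.0765),("hub_top",.099)]:
        for m in spotter.mark_of(p,q)[:1]: print(n,q,m["uv"],round(m["confidence"],2),"expect",proj(p,[.4945,.248,z]).round(1))
E
```

```text
t 23.32 q [-1.09  0.27  0.71  1.95 -0.21  0.99 -0.47] tcp [0.4853 0.1994 0.2375] ytool deg -10.55 z [-0.e+00 -2.e-04 -1.e+00] F [ 0.5  0.9 -0.1] M [-0.01  0.    0.01] w 0.0854
need tool xy cm [4.96 0.02]
hub [321.3, 166.1] 0.97 [0.4928 0.248  0.0765]
hub_top [324.0, 167.5] 0.92 [0.495  0.2485 0.099 ]
scene hub [449.2, 300.7] 0.65 expect [453.3 301.1]
scene hub_top [453.2, 293.5] 0.66 expect [456.1 293.9]
top hub [142.9, 260.2] 0.59 expect [145.  262.5]
top hub_top [142.1, 265.0] 0.96 expect [140.2 261.9]
```

View pics/w14.png

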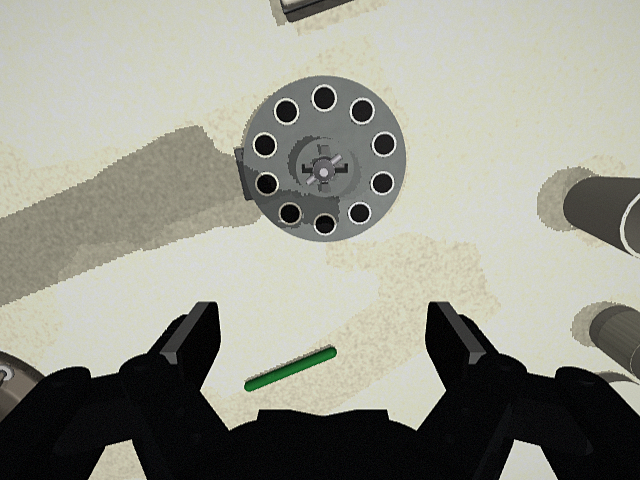

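View pics/scene14.png

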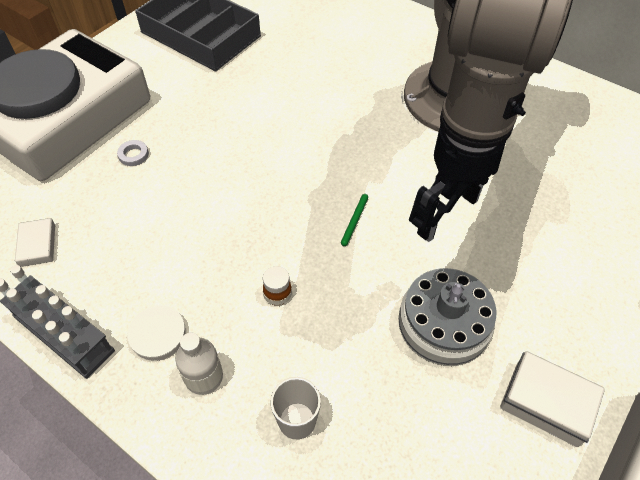

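```bash
python3 - <<'E'
from h import *
d=np.load("w14.npz");p={k:d[k] for k in ["intrinsics","T_tool_cam","color"]};T=d["T"]
for name in ["w14"]:
  for z in [.052,.062,.072]:
    a=rectify(p,T,[.4945,.248],z,.08,480);g=cv2.cvtColor(a,cv2.COLOR_BGR2GRAY)
    n,l,s,c=cv2.connectedComponentsWithStats((g<35).astype(np.uint8))
    w=np.array([(c[i][0]/3e3+.4145,.328-c[i][1]/3e3) for i in range(1,n) if 1200<s[i][4]<3500])
    if len(w)>4:
        cc,R=circ(w); print(z,len(w),cc.round(4),R.round(4),(np.hypot(*(w-cc).T)-R).round(4))
a=cv2.resize(cv2.convertScaleAbs(p["color"],alpha=2)[120:220,270:370],(500,500),interpolation=cv2.INTER_CUBIC);cv2.imwrite("pics/w14z.png",a)
d=np.load("w2.npz");p={k:d[k] for k in ["intrinsics","T_tool_cam","color"]};T=d["T"]
a=rectify(p,T,[.6,-.16],.008,.08,480);g=cv2.cvtColor(a,cv2.COLOR_BGR2GRAY);n,l,s,c=cv2.connectedComponentsWithStats((g<50).astype(np.uint8))
print(circ(np.array([(c[i][0]/3e3,c[i][1]/3e3) for i in range(1,n) if 400<s[i][4]<3500])))
E
```

```text
0.052 10 [0.4952 0.2472] 0.0549 [-0.      0.     -0.     -0.      0.      0.0001  0.     -0.      0.0001
 -0.0001]
0.062 10 [0.4953 0.248 ] 0.0532 [-0.      0.     -0.     -0.      0.      0.0001  0.     -0.      0.
 -0.0001]
0.072 10 [0.4954 0.2488] 0.0515 [-0.      0.     -0.     -0.      0.      0.0001  0.     -0.      0.
 -0.0001]
(array([0.07885924, 0.07874455]), np.float64(0.0532219248106182))
```

View pics/w14z.png

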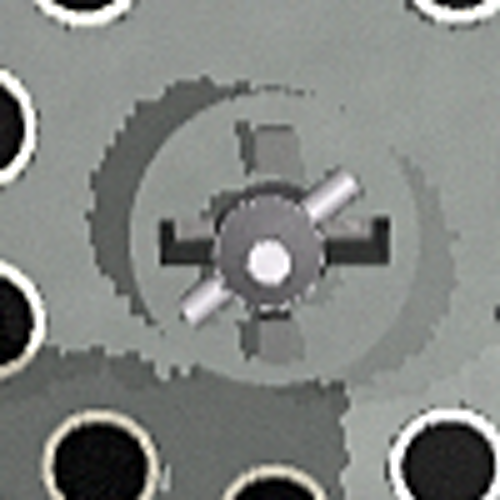

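The well ring has a radius of 53.2 mm when taken at the locked height (disc top at 62 mm). That matches the reference taken on the bench, and the ring is round to 0.1 mm, so the carousel is level and at the right height. The pin lies across the slot.

```bash
python3 -c "
from h import *
print(r.hand_in()); st()"
```

```text
the job is handed in; nothing more can be done
None
the job is handed in; nothing more can be done
```

The carousel is on the drive unit, locked level under the cross pin, and the job was handed in at about 23.5 s.

- **Fitting:** I gripped the hub at 60 N and matched its slot to the pin angle seen by the wrist camera, about 29° in the world frame. I lowered it over the rod, and the pin slipped through the slot on the first try with no resistance, so no searching was needed. I pressed the sprung seat about 12 mm, turned the carousel about 39° clockwise, eased it up, let go and backed away.
- **Forces:** The force reading at the end of each move never passed about 7 N. I did not see the values between those readings.
- **Last checks:**
  - The pin lies across the hub top, about 39° out of line with the slot.
  - The ring of tube wells measures 53.2 mm radius at the locked height, the same as it did on the bench, and is round to 0.1 mm. That agrees with the carousel being level and at the right height.
  - The gripper was clear, and everything else looked unmoved in the camera pictures.
- **Disagreement:** While turning the carousel, the gripper shifted about 1.2 mm sideways, and when I tried to correct it the side force rose to about 3 N with a tilt of 0.3°. I undid the correction before letting go. Afterwards, the wells put the carousel's centre about 0.8 mm from the rod position I had measured, which is within the 1 mm play in the bore.

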